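# Park the glass box behind the sprung gate

### The job

Put the lidded glass food box away in the tremor-safe steel bay: set it on the counter in front of the bay's orange gate, lengthwise, and push it flat along the counter through the two sprung flaps until you feel the rubber pad at the far end give a few millimetres; it is glass, so push gently and never ram it or tip it. Then take the hand away so that the box stays resting against the pad and both flaps swing shut behind it. Leave the other kitchen things where they are.

Things in the scene. Friction and masses are not known exactly. Their poses are not given: they have to be found in the camera images.
- box: glass food box with a blue clip lid, a block 90 mm long (its x axis), 56 mm wide (y) and 52 mm tall, 0.35 to 0.6 kg, the same fore and aft; origin at the centre of its underside. Sliding it on the counter takes 3 to 6 N; can be pinched across its width from above
- bay: fixed open-topped steel bay; the counter is its floor. Origin on the counter at the middle of the gate; x points into the bay (pushing direction), y left, z up. Side walls 45 mm tall, inner faces at y = +-54 mm, x = 0 to 224 mm; 58 mm tall hinge posts at x = 0, y = +-55.5 mm leave a mouth 100 mm wide; end wall 50 mm tall, inner face at x = 223 mm. 160 mm of clear counter before the gate
- flap_left (a joint): orange gate flap, upright hinge at the bay's x = 0, y = +50 mm; 49 mm long, 4 mm thick, 8 to 54 mm above the counter. 0 = shut; grows in rad as it swings into the bay, to 1.45; never outward. Spring 0.02 N m, plus 0.05 N m per rad. The flaps drag with some 5 N on box and hand until past 50 mm into the bay, then let go. Pulled straight back, a hand may catch on them: lift it out upward
- flap_right (a joint): the mirror-image flap, hinged at y = -50 mm; 0 = shut, grows in rad as it swings into the bay
- stop: end stop; origin on the counter at the end wall's inner face, axes as the bay. Carries a black rubber pad (60 mm wide, 6 to 42 mm up) whose free face is set anywhere from x = 148 to 193 mm in the bay's frame, not reported: find it by feel. Sprung and damped: 0 N at first touch, 1.2 N per mm, bottoms hard after 15 mm. Press 4 to 12 N above what sliding takes. Let go, it moves the box back a few mm, still touching
- salt_jar: clear with red cap: a 48 mm wide, 85 mm tall glass jar, bystander; origin at the centre of its underside. Stands beside the box, 130 mm from it
- spice_jar: amber with black cap: a 48 mm wide, 85 mm tall glass jar, bystander; origin at the centre of its underside. Stands beside the bay
- bowl: glass bowl 150 mm wide, 60 mm tall, bystander; origin at the centre of its underside
- spoon_rest: red plastic spoon rest 104 mm wide with a 90 mm tail, under 20 mm tall, bystander; origin under its round part
- ladle: steel ladle lying on the counter, 80 mm cup, 29 mm tall, handle 250 mm, bystander; origin under its cup
- spatula: spatula lying on the counter, bystander; origin on the counter under it

How it is judged:
By the outcome, as a careful person would: the job done as asked, in the order asked, and still so for the second after the job is handed in, with the robot touching nothing.
It also fails if it takes over 64 s, if anything falls off the work surface, if the arm or the gripper's body presses on something with over 40 N, if the wrist force passes 120 N, or if a joint passes its speed limit or range.

### The arm

A 6-joint arm with a two-finger parallel gripper is mounted at the origin on the work surface. World frame = base frame: x ahead of the robot, y to its left, z up, the work surface at z = 0. Lengths are in m, angles in degrees, forces in N, time in s.
With the tool pointing down it reaches from about 0.3 to 0.75 m from the base axis. Payload 8.5 kg.
Tool frame: the origin (TCP) lies on the centre line of the jaws, within the pads' length; the fingertips stand 25 mm ahead of it and the grasp point (between the pads) lies 6 mm ahead of it; z points along the fingers, y is the line along which they close (so a half turn about z gives the same grasp; the last joint's range is limited). The gripper opens to 85 mm and grips with 20 to 120 N. Pads are 22 mm wide; open, the fingers measure 114 mm over their backs; the gripper's body (76 mm by 85 mm) begins 54 mm behind the grasp point. The pads swing forward as they close: fully open they stand 13 mm farther back than shut.
Start: joints at [-88.253, 21.807, 74.336, -0, 83.858, -12.336], TCP at [0.134, -0.533, 0.256] pointing down, gripper open.
Joint ranges: [-178.18, 178.18], [-50.72, 133.34], [12.68, 142.11], [-81.47, 261.47], [9.98, 163.14], [-165.26, 165.26]. Speed limits (degrees/s): [136.94, 136.94, 180, 180, 180, 180].

### API

Orientations are given as a 3x3 rotation matrix whose columns are the frame's x, y, z axes.
In Python, from rig import telemetry, optics, env gives the robot as it stands.
- The arm moves only by the tool send_rows, never from a script. Its argument "deltas" is a list that holds one entry, the list of rows, each a list of 7 numbers: the shift along the tool's x, y, z in m, then the turn, a rotation vector about the tool's x, y, z in rad, then the opening, from -1 (shut) to 1 (fully open), so that 0 is half open. In form: [[[x, y, z, ax, ay, az, grip], ...]]. A call has 1 to 12 rows; each row shifts and turns the commanded pose from where the row before left it, along the tool's axes as they then stand; what a row does not reach is not made up. A row lasts 1/8 s, in which the tool goes at most 62.5 mm and 10.7 degrees, less where a joint would pass 70% of its speed; a pose out of reach is approached as far as the arm can. A call is refused whole if a number of a shift passes 0.0625 or a number of a turn 0.188, either way. A call with a gripper value outside its range is refused whole. The fingers move at their own pace and stop on an object; "squeeze" is the grip in N (left out, the last holds). Time passes only in rows, so rows that do not move let the fingers close. It gives the time, the measured TCP pose, the force, the opening and the grip force at its end, in the units of the state.
- telemetry.observe(): the state, without advancing time (a new reading comes with each control period).
- optics.get_image(name): name is "side" or "top"; returns a dict with "image" (480x640x3 uint8, red, green, blue), "range_z" (480x640 float32, m along the optical axis (not along the pixel's ray), 0 where there is no reading), "K" (3x3 intrinsics, pixels), "k1" (the pictures are not rectified: a ray, as slopes to the right and down, at radius r is drawn at 1 + k1 r^2 times it, then the intrinsics apply), "rvec" (rotation vector, rad) and "tvec" (3), from world to camera coordinates, as OpenCV has them. Camera axes: x right, y down, z forward; pixel columns grow to the right and rows downward; lengths in m; the calibration is good to about 2 mm. A picture is of the moment at which its call begins.
- env.close_job(): hands the job in; it is judged then, once.
The state is a dict: "time_s": time; "q": joint angles; "qvel": joint speeds; "joint_efforts": joint torques, N m; "position": TCP position; "tool_rot": TCP orientation; "ft_force": force on the tool from outside, world axes, zero at the start; "wrist_torque": the same for the moment, N m; "grip_width": finger opening in m; "gripper_force": force on a finger pad.
Only numpy, scipy, OpenCV 4.12 (cv2) and the standard library are available. Lean on these libraries where they do the work, as an engineer would, in place of code of your own. Each camera call takes 0.05 s, during which the arm holds its last target. There are 200 camera calls.

## Working session

There is one attempt and no reset: what is moved stays moved. The work goes in short steps, Python scripts to look and compute and a tool call to move; the robot and the scene stay as the last step left them, time stands still between calls to the robot, and variables do not carry over. Pictures are saved under pics/ and viewed, at most 10 in all, crops included, and the job is handed in when it is done.

Besides the shell and the picture viewer there is one more tool, called after "Call:" by a JSON object that holds its "name" and its "arguments", one argument or row to a line. send_rows: Moves the arm, as the interface text tells. Its arguments: {"type":"object","properties":{"deltas":{"type":"array"},"squeeze":{"type":"number"}},"required":["deltas"]}

```bash
mkdir -p pics; ls
cat > h.py <<'E'
import numpy as np, cv2, pickle
from rig import telemetry, optics, env
def snap(n,tag):
    d=optics.get_image(n); pickle.dump(d,open(f'{tag}.pkl','wb')); cv2.imwrite(f'pics/{tag}.png',d['image'][:,:,::-1]); return d
def load(tag): return pickle.load(open(f'{tag}.pkl','rb'))
def dist(d): return np.array([d['k1'],0,0,0],float)
def rays(d,uv):
    n=cv2.undistortPoints(np.array(uv,float).reshape(-1,1,2),d['K'],dist(d)).reshape(-1,2)
    return np.c_[n,np.ones(len(n))]
def world(d,uv,z=None):
    R=cv2.Rodrigues(np.array(d['rvec'],float))[0]; t=np.array(d['tvec'],float).ravel(); r=rays(d,uv)
    if z is None:
        uvi=np.round(uv).astype(int); s=d['range_z'][uvi[:,1],uvi[:,0]][:,None]
    else:
        c=-R.T@t; s=((z-c[2])/(r@R)[:,2])[:,None]
    return (r*s-t)@R
E
python3 -c "
from h import *
snap('top','t0');snap('side','s0')
o=telemetry.observe();print(o)"
```

```text
pics
{'time_s': 0.1, 'q': array([-8.82533000e+01,  2.18362639e+01,  7.43794078e+01,  5.53293706e-04,
        8.38572215e+01, -1.23361376e+01]), 'qvel': array([-0.017362  , -0.07373044, -0.15297495, -0.04633242, -0.10608863,
        0.10307911]), 'joint_efforts': array([ 5.65095208e-03, -4.49215186e+01, -2.31652951e+01,  4.47311734e-07,
        3.67473986e-03,  2.54088803e-06]), 'position': array([ 0.13381795, -0.53323618,  0.25578752]), 'tool_rot': array([[ 9.69945201e-01,  2.43323459e-01, -2.91817879e-05],
       [ 2.43323299e-01, -9.69944408e-01,  1.27192839e-03],
       [ 2.81185305e-04, -1.24080145e-03, -9.99999191e-01]]), 'ft_force': array([ 0.65412728, -1.11058562, -0.01318529]), 'wrist_torque': array([-0.04944857,  0.02294102,  0.01402848]), 'gripper_force': 0.0, 'grip_width': 0.08531533073774716}
```

View pics/t0.png

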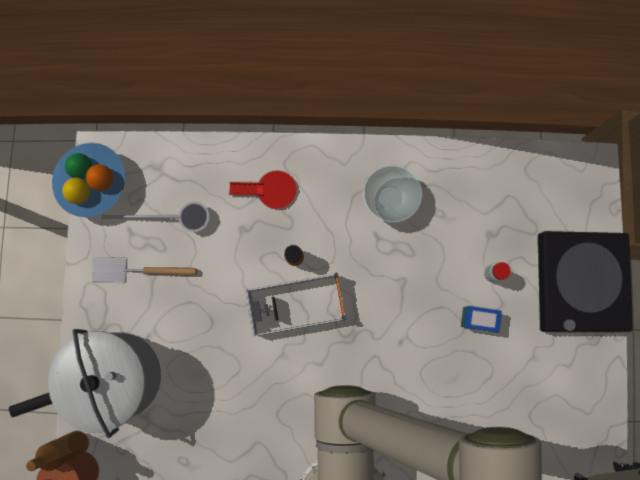

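View pics/s0.png

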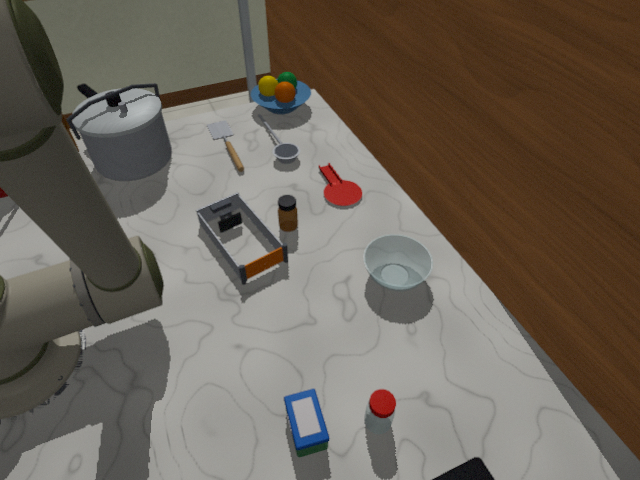

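The top view shows the box at about (482,319), the bay with its gate at about (341,297) and its end at about (253,315), and the salt jar at (501,271). In the side view the box is at (306,420) and the gate at (265,262). I'll enlarge both.

```bash
python3 -c "
from h import *
t=load('t0')['image'][:,:,::-1]
a=cv2.resize(t[262:347,237:367],None,fx=6,fy=6,interpolation=2)
cv2.imwrite('pics/c1.png',a)
b=cv2.resize(t[255:345,450:530],None,fx=6,fy=6,interpolation=2)
cv2.imwrite('pics/c2.png',b)
for n in ('t0','s0'):
  d=load(n);R=cv2.Rodrigues(d['rvec'])[0];print(d['K'],d['k1'],-R.T@d['tvec'].ravel())
"
```

```text
[[544.17490125   0.         328.48666563]
 [  0.         544.17490125 248.70161262]
 [  0.           0.           1.        ]] -0.11895816528848178 [0.46412498 0.06047239 1.40100253]
[[443.54794103   0.         312.94018986]
 [  0.         443.54794103 239.14474612]
 [  0.           0.           1.        ]] -0.011727286022436344 [ 0.36069632 -0.60828186  0.7851692 ]
```

View pics/c1.png

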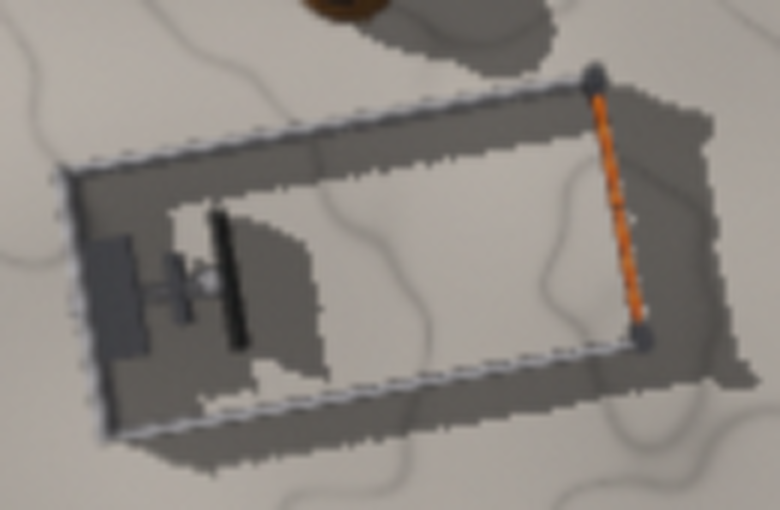

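View pics/c2.png

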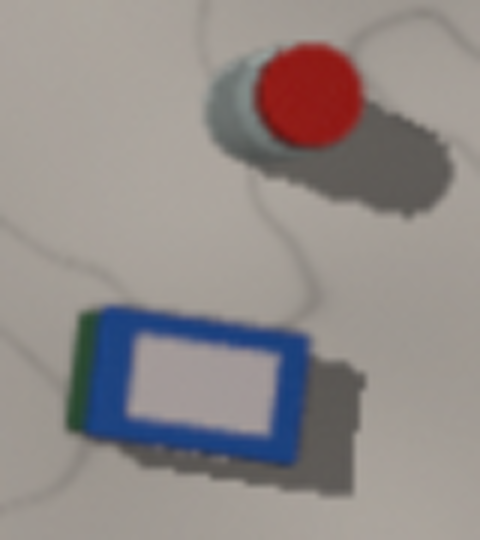

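Bay crop: the posts are at (595,78) and (641,337), the end-wall corners at (70,175) and (108,433), and the pad face runs (228,212)–(246,347). Box crop: the lid corners are (103,308), (310,336), (296,465) and (88,436), and the red cap centre is (310,96).

```bash
cat > m.py <<'E'
from h import *
d=load('t0')
f=lambda p,o:(np.array(p,float)+.5)/6-.5+o
P=world(d,f([(595,78),(641,337)],(237,262)),.058)
E=world(d,f([(70,175),(108,433)],(237,262)),.050)
pad=world(d,f([(228,212),(246,347)],(237,262)),.042)
B=world(d,f([(103,308),(310,336),(296,465),(88,436)],(450,255)),.052)
S=world(d,f([(310,96)],(450,255)),.085)
print('posts',P,np.linalg.norm(P[0]-P[1]));print('end',E,np.linalg.norm(E[0]-E[1]))
g=P.mean(0);e=E.mean(0);x=(e-g)[:2];print('gate',g,'len',np.linalg.norm(x),'ang',np.degrees(np.arctan2(x[1],x[0])))
q=P[0]-P[1];print('ang from posts',np.degrees(np.arctan2(q[1],q[0]))+90, np.degrees(np.arctan2(*(E[0]-E[1])[[1,0]]))+90)
u=x/np.linalg.norm(x);print('pad x',(pad[:,:2]-g[:2])@u)
print('box',B,B.mean(0)); a=(B[0]+B[3]-B[1]-B[2])/2;w=(B[0]+B[1]-B[2]-B[3])/2
print('L,W',np.linalg.norm(a),np.linalg.norm(w),'ang',np.degrees(np.arctan2(a[1],a[0])),np.degrees(np.arctan2(w[1],w[0])))
print('salt',S)
E
python3 m.py
```

```text
posts [[0.56470583 0.0321442  0.058     ]
 [0.45886608 0.01153495 0.058     ]] 0.10782760751549413
end [[0.52080256 0.24848319 0.05      ]
 [0.41521857 0.22943052 0.05      ]] 0.10728924693462959
gate [0.51178596 0.02183957 0.058     ] len 0.22148634105154652 ang 101.39920498780032
ang from posts 101.01882251093971 100.22896794636964
pad x [0.15916509 0.1613346 ]
box [[ 0.4925006  -0.29618139  0.052     ]
 [ 0.48181029 -0.38429257  0.052     ]
 [ 0.42823471 -0.37776525  0.052     ]
 [ 0.43952675 -0.28959061  0.052     ]] [ 0.46051809 -0.33695745  0.052     ]
L,W 0.0888255560638376 0.05367696439842452 ang 82.89206816149022 -7.018795776465181
salt [[ 0.57948475 -0.37485831  0.085     ]]
```

```bash
cat > m2.py <<'E'
from h import *
import sys
def cloud(d):
    v,u=np.mgrid[0:480,0:640]; uv=np.c_[u.ravel(),v.ravel()]
    return world(d,uv).reshape(480,640,3)
def fit(p): 
    r=cv2.minAreaRect((p[:,:2]*1000).astype(np.float32)); return np.round(r[0],1),np.round(r[1],1),round(r[2],1)
if __name__=='__main__':
  for n in ('t0','s0'):
    d=load(n);c=cloud(d);im=d['image'].astype(int);ok=(d['range_z']>0)
    near=lambda x,y,r:(np.hypot(c[...,0]-x,c[...,1]-y)<r)&ok
    m=near(.46,-.337,.08)&(c[...,2]>.045)&(c[...,2]<.06); print(n,'box',fit(c[m]),np.median(c[m][:,2]),m.sum())
    hsv=cv2.cvtColor(d['image'],cv2.COLOR_RGB2HSV)
    o=near(.512,.022,.08)&(hsv[...,0]>5)&(hsv[...,0]<18)&(hsv[...,1]>180)&(c[...,2]>.006);print('flap',fit(c[o]),c[o].mean(0),o.sum())
    b=near(.49,.13,.2)&(c[...,2]>.038)&(c[...,2]<.062)&(np.hypot(c[...,0]-.59,c[...,1]-.11)>.06);print('bay',fit(c[b]),b.sum())
    for nm,x,y in(('salt',.579,-.375),('spice',.59,.11)):
      s=near(x,y,.05)&(c[...,2]>.07);print(nm,fit(c[s]) if s.any() else 0,s.sum())
    if n=='s0':
      A=np.radians(101);u=np.array([np.cos(A),np.sin(A)]);q=(c[...,:2]-[.512,.022])
      X=q@u;Y=q@np.array([-u[1],u[0]]);k=ok&(abs(Y)<.028)&(X>.13)&(X<.215)&(c[...,2]>.01)&(c[...,2]<.046)
      print('pad X pct',np.percentile(X[k],[1,10,30,50]),np.histogram(X[k],bins=np.arange(.13,.216,.005)))
E
python3 m2.py
```

```text
t0 box (array([ 461.4, -337.9]), array([89.8, 57.4]), 83.2) 0.052871437466233295 785
flap (array([514.6,  22.4]), array([85.5,  3.1]), 11.1) [0.51655683 0.02270796 0.05385218] 39
bay (array([490.9, 132. ]), array([120.4, 232.7]), 10.9) 731
salt (array([ 579.7, -375. ]), array([42.3, 42.2]), 5.3) 260
spice (array([611.3, 134.7]), array([32.8, 42.3]), 56.6) 206
s0 box (array([ 461.6, -339.7]), array([90.8, 58. ]), 81.8) 0.05208922545058504 1903
flap (array([512.7,  18.9]), array([94.6,  9.5]), 11.6) [0.51282216 0.01766583 0.03356031] 493
bay (array([488.9, 128.1]), array([120.2, 235.7]), 11.5) 940
salt (array([ 580.6, -378.6]), array([42.6, 42.3]), 62.2) 624
spice (array([611.2, 132.4]), array([36.9, 42.6]), 46.6) 230
pad X pct [0.15725071 0.15881766 0.16023637 0.16195783] (array([  0,   0,   0,   0,   0,  96, 132,   6,   0,  10,  51,   9,   0,
        37,  16,   6,   5]), array([0.13 , 0.135, 0.14 , 0.145, 0.15 , 0.155, 0.16 , 0.165, 0.17 ,
       0.175, 0.18 , 0.185, 0.19 , 0.195, 0.2  , 0.205, 0.21 , 0.215]))
```

Call:
{"name": "send_rows", "arguments": {
  "deltas": [
    [[0.0365,-0.0109,0.0096,0,0,0,1],[0.0365,-0.0109,0.0096,0,0,0,1],[0.0365,-0.0109,0.0096,0,0,0,1],[0.0365,-0.0109,0.0096,0,0,0,1],[0.0365,-0.0109,0.0096,0,0,0,1],[0.0365,-0.0109,0.0096,0,0,0,1],[0.0365,-0.0109,0.0096,0,0,0,1],[0.0365,-0.0109,0.0096,0,0,0,1],[0.0365,-0.0109,0.0096,0,0,0,1],[0.0365,-0.0109,0.0096,0,0,0,1]]
  ]
}}

```text
time_s: 1.35
position: [0.4623, -0.3381, 0.1597]
tool_rot: [[0.97, 0.243, -0.0], [0.243, -0.97, 0.0], [-0.0, -0.001, -1.0]]
ft_force: [0.4, -0.4, -0.7]
grip_width: 0.0852
gripper_force: 0.0
```

Call:
{"name": "send_rows", "arguments": {
  "deltas": [
    [[0,0,0,0,0,-0.149,1],[0,0,0,0,0,-0.149,1],[0,0,0,0,0,-0.149,1],[0,0,0,0,0,-0.149,1],[0,0,0,0,0,-0.149,1],[0,0,0,0,0,-0.149,1],[0,0,0,0,0,-0.149,1],[0,0,0,0,0,-0.149,1],[0,0,0,0,0,0,1],[0,0,0,0,0,0,1]]
  ]
}}

```text
time_s: 2.6
position: [0.4613, -0.3389, 0.1602]
tool_rot: [[0.135, 0.991, -0.0], [0.991, -0.135, 0.0], [0.0, -0.0, -1.0]]
ft_force: [0.2, 0.0, 0.2]
grip_width: 0.0855
gripper_force: 0.0
```

```bash
cat >> h.py <<'E'
def to(x,y,z,ylong):
    "delta in tool frame to TCP target with tool-x heading ylong deg (world), tool down"
    o=telemetry.observe();R=o['tool_rot'];a=np.radians(ylong)
    T=np.array([[np.cos(a),np.sin(a),0],[np.sin(a),-np.cos(a),0],[0,0,-1.]])
    rv=cv2.Rodrigues(R.T@T)[0].ravel()
    print('t',o['time_s'],'p',o['position'].round(4),'xhead',np.degrees(np.arctan2(R[1,0],R[0,0])).round(2),'F',o['ft_force'].round(2),'w',round(o['grip_width'],4),'gf',o['gripper_force'],'q',o['q'].round(1))
    print('shift first',(R.T@(np.array([x,y,z])-o['position'])).round(4),'after turn',(T.T@(np.array([x,y,z])-o['position'])).round(4),'turn',rv.round(4))
E
python3 -c "
from h import *
to(.4615,-.3385,.16,82.5)"
```

```text
t 2.6 p [ 0.4613 -0.3389  0.1602] xhead 82.21 F [0.23 0.03 0.25] w 0.0855 gf 0.0 q [-48.1  28.9  79.4   0.   71.8 -40.4]
shift first [0.0004 0.0002 0.0002] after turn [0.0004 0.0002 0.0002] turn [-0.0003 -0.0003 -0.005 ]
```

Call:
{"name": "send_rows", "arguments": {
  "deltas": [
    [[0,0,0.02,0,0,0,1],[0,0,0.02,0,0,0,1],[0,0,0.02,0,0,0,1],[0,0,0.02,0,0,0,1],[0,0,0.02,0,0,0,1],[0,0,0.012,0,0,0,1],[0,0,0.008,0,0,0,1],[0,0,0,0,0,0,1]]
  ]
}}

```text
time_s: 3.6
position: [0.4613, -0.3389, 0.0402]
tool_rot: [[0.133, 0.991, -0.0], [0.991, -0.133, 0.0], [0.0, -0.0, -1.0]]
ft_force: [-0.2, -0.2, -0.3]
grip_width: 0.0849
gripper_force: 0.0
```

Call:
{"name": "send_rows", "arguments": {
  "deltas": [
    [[0,0,0,0,0,0,0.3],[0,0,0,0,0,0,0.2],[0,0,0,0,0,0,0.1],[0,0,0,0,0,0,0],[0,0,0,0,0,0,0],[0,0,0,0,0,0,0],[0,0,0,0,0,0,0],[0,0,0,0,0,0,0]]
  ],
  "squeeze": 40
}}

```text
time_s: 4.6
position: [0.4615, -0.3391, 0.041]
tool_rot: [[0.133, 0.991, 0.001], [0.991, -0.133, -0.001], [-0.001, 0.001, -1.0]]
ft_force: [-1.2, 0.4, 5.5]
grip_width: 0.0552
gripper_force: 44.5
```

Call:
{"name": "send_rows", "arguments": {
  "deltas": [
    [[0,0,-0.01,0,0,0,0],[0,0,-0.015,0,0,0,0],[0,0,-0.015,0,0,0,0],[0,0,-0.005,0,0,-0.082,0],[0,0,0,0,0,-0.082,0],[0,0,0,0,0,-0.082,0],[0,0,0,0,0,-0.082,0],[0,0,0,0,0,0,0]]
  ]
}}

```text
time_s: 5.6
position: [0.4614, -0.3389, 0.086]
tool_rot: [[-0.193, 0.981, 0.0], [0.981, 0.193, -0.0], [-0.0, 0.0, -1.0]]
ft_force: [0.8, -0.4, -5.4]
grip_width: 0.0551
gripper_force: 44.2
```

Call:
{"name": "send_rows", "arguments": {
  "deltas": [
    [[0.02,0.009,0,0,0,0,0],[0.031,0.014,0,0,0,0,0],[0.031,0.014,0,0,0,0,0],[0.031,0.014,0,0,0,0,0],[0.031,0.014,0,0,0,0,0],[0.031,0.014,0,0,0,0,0],[0.031,0.014,0,0,0,0,0],[0.031,0.014,0,0,0,0,0],[0.02,0.009,0,0,0,0,0],[0.01,0.004,0,0,0,0,0],[0,0,0,0,0,0,0],[0,0,0,0,0,0,0]]
  ]
}}

```text
time_s: 7.1
position: [0.5272, -0.0543, 0.0854]
tool_rot: [[-0.193, 0.981, 0.0], [0.981, 0.193, -0.0], [-0.0, -0.0, -1.0]]
ft_force: [0.2, -0.1, -5.9]
grip_width: 0.0555
gripper_force: 44.2
```

```bash
python3 -c "
from h import *
to(.527,-.0526,.041,101.2)
for n in('top','side'):snap(n,n+'1')
from m2 import *
for n in('top1','side1'):
  d=load(n);c=cloud(d);hsv=cv2.cvtColor(d['image'],cv2.COLOR_RGB2HSV)
  m=(d['range_z']>0)&(np.hypot(c[...,0]-.52,c[...,1]+.05)<.09)&(hsv[...,0]>105)&(hsv[...,0]<125)&(hsv[...,1]>130)
  print(n,m.sum(),fit(c[m]),c[m][:,2].min(),c[m][:,2].max())
"
```

```text
t 7.1 p [ 0.5272 -0.0543  0.0854] xhead 101.13 F [ 0.21 -0.07 -5.95] w 0.0555 gf 44.17850196361542 q [-18.7  30.7  91.4  -0.   57.9 -29.8]
shift first [0.0017 0.0001 0.0444] after turn [0.0017 0.0001 0.0444] turn [-0.      0.0003 -0.0013]
top1 35 (array([499.5, -26. ]), array([ 9.6, 24. ]), 0.4) 0.0904159522707957 0.10245237444338577
side1 391 (array([526.9, -68.1]), array([ 81.1, 102.7]), 62.8) 0.07081991126038144 0.23413936646788422
```

View pics/side1.png

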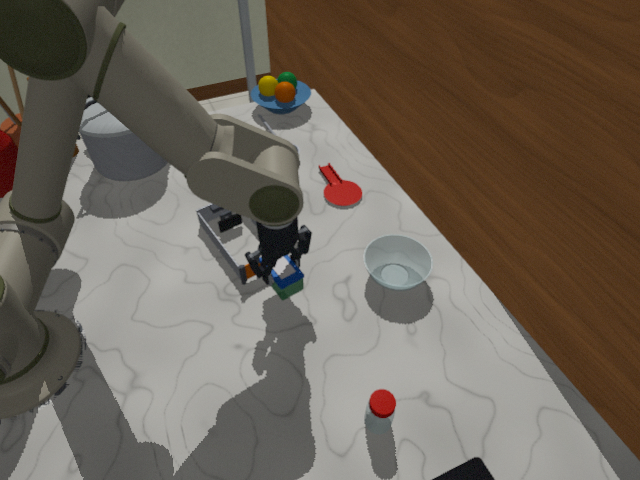

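The side picture shows the box upright in the fingers at about (287,275), in front of the orange gate at (248,270). Now I'll lower it.

Call:
{"name": "send_rows", "arguments": {
  "deltas": [
    [[0,0,0.015,0,0,0,0],[0,0,0.015,0,0,0,0],[0,0,0.008,0,0,0,0],[0,0,0.004,0,0,0,0],[0,0,0.0015,0,0,0,0],[0,0,0.001,0,0,0,0],[0,0,0,0,0,0,0],[0,0,0,0,0,0,0]]
  ]
}}

```text
time_s: 8.2
position: [0.5274, -0.0537, 0.0411]
tool_rot: [[-0.194, 0.981, 0.0], [0.981, 0.194, -0.0], [-0.0, 0.0, -1.0]]
ft_force: [1.3, 0.1, -3.8]
grip_width: 0.0557
gripper_force: 44.3
```

Call:
{"name": "send_rows", "arguments": {
  "deltas": [
    [[0,0,0.0007,0,0,0,0],[0,0,0,0,0,0,0],[0,0,0,0,0,0,0.4],[0,0,0,0,0,0,0.6],[0,0,0,0,0,0,0.8],[0,0,0,0,0,0,0.9],[0,0,-0.005,0,0,0,0.9],[0,0,-0.02,0,0,0,0.9],[0,0,-0.03,0,0,0,0.9],[0,0,-0.03,0,0,0,0.9],[0,0,-0.01,0,0,0,0.5],[0,0,0,0,0,0,0]]
  ]
}}

```text
time_s: 9.7
position: [0.5273, -0.0537, 0.1351]
tool_rot: [[-0.194, 0.981, 0.001], [0.981, 0.194, -0.0], [-0.0, 0.0, -1.0]]
ft_force: [-0.0, 0.8, -0.6]
grip_width: 0.0472
gripper_force: 0.0
```

Call:
{"name": "send_rows", "arguments": {
  "deltas": [
    [[-0.03,0,0,0,0,0,-0.4],[-0.04,0,0,0,0,0,-0.4],[-0.04,0,0,0,0,0,-0.4],[-0.03,0,0,0,0,0,-0.4],[0,0,0,0,0,0,-0.4],[0,0,0,0,0,0,-0.4]]
  ]
}}

```text
time_s: 10.45
position: [0.5539, -0.1902, 0.1341]
tool_rot: [[-0.194, 0.981, -0.002], [0.981, 0.194, 0.001], [0.002, -0.002, -1.0]]
ft_force: [-0.6, 0.9, -0.3]
grip_width: 0.0253
gripper_force: 0.0
```

```bash
python3 -c "
from h import *
to(.527,-.0526,.041,101.2)
for n in('top','side'):snap(n,n+'2')
from m2 import *
for n in('top2','side2'):
  d=load(n);c=cloud(d)
  m=(d['range_z']>0)&(np.hypot(c[...,0]-.527,c[...,1]+.053)<.065)&(c[...,2]>.045)&(c[...,2]<.06)
  print(n,m.sum(),fit(c[m]))
  i=d['image'][:,:,::-1]
  cv2.imwrite('pics/z'+n+'.png',cv2.resize(i[200:350,200:400] if n=='side2' else i[230:380,300:500],None,fx=4,fy=4))
"
```

```text
t 10.45 p [ 0.5539 -0.1902  0.1341] xhead 101.18 F [-0.62  0.89 -0.31] w 0.0253 gf 0.0 q [-30.5  31.7  79.    0.   69.4 -41.7]
shift first [0.1401 0.0004 0.0933] after turn [0.1403 0.0003 0.0931] turn [-0.0016 -0.0017 -0.0003]
top2 821 (array([527.3, -52.8]), array([58.1, 90.4]), 11.2)
side2 794 (array([527.2, -55.5]), array([58.6, 90. ]), 10.2)
```

View pics/zside2.png

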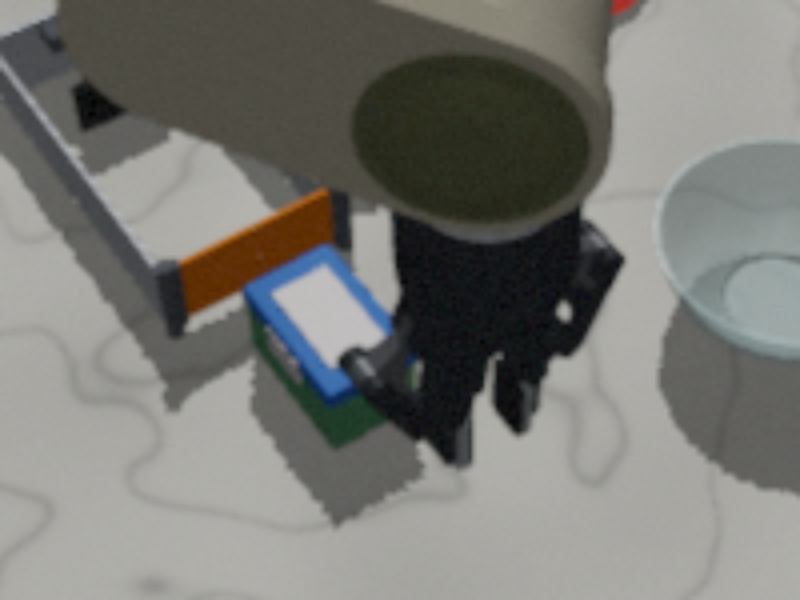

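The box stands squarely before the gate, with its lid around (325,320) in the crop. The fingers are behind it with tips at (455,460) and (520,430), and the linkage knuckles bulge out above them. I'll measure the tips and the knuckle height from depth.

```bash
python3 -c "
from h import *
from m2 import *
o=telemetry.observe()
for n in('side2','top2'):
  d=load(n);c=cloud(d)[d['range_z']>0]
  t=(c-o['position'])@o['tool_rot']
  m=(abs(t[:,0])<.06)&(abs(t[:,1])<.08)&(t[:,2]>-.08)&(c[:,2]>.07);t=t[m]
  for z in np.arange(-.07,.06,.01):
    k=t[(t[:,2]>=z)&(t[:,2]<z+.01)]
    if len(k): print(n,z.round(3),len(k),'x',k[:,0].min().round(3),k[:,0].max().round(3),'y',k[:,1].min().round(3),k[:,1].max().round(3))
"
```

```text
side2 -0.07 207 x -0.021 0.01 y -0.066 0.064
side2 -0.06 139 x -0.02 -0.001 y -0.06 0.058
side2 -0.05 155 x -0.02 0.009 y -0.055 0.055
side2 -0.04 113 x -0.018 0.008 y -0.052 0.051
side2 -0.03 185 x -0.016 0.01 y -0.046 0.047
side2 -0.02 67 x -0.015 0.009 y -0.042 0.033
side2 -0.01 65 x -0.013 0.008 y -0.028 0.025
side2 0.0 74 x -0.014 0.008 y -0.028 0.026
side2 0.01 64 x -0.013 0.007 y -0.027 0.024
side2 0.02 19 x -0.012 0.007 y -0.021 0.017
top2 -0.07 10 x -0.013 0.006 y -0.058 -0.043
top2 -0.06 1 x -0.01 -0.01 y -0.046 -0.046
top2 -0.05 1 x 0.016 0.016 y -0.025 -0.025
top2 -0.04 9 x 0.001 0.008 y -0.041 -0.03
top2 -0.03 5 x 0.006 0.01 y -0.035 -0.03
top2 -0.02 3 x 0.008 0.012 y -0.032 -0.027
top2 0.0 1 x 0.01 0.01 y -0.019 -0.019
top2 0.01 4 x 0.006 0.01 y -0.023 -0.016
top2 0.02 1 x 0.01 0.01 y -0.02 -0.02
```

Call:
{"name": "send_rows", "arguments": {
  "deltas": [
    [[0,0,0.02,0,0,0,-0.4],[0,0,0.025,0,0,0,-0.4],[0,0,0.025,0,0,0,-0.4],[0,0,0.016,0,0,0,-0.4],[0.01,0,0.01,0,0,0,-0.4],[0.02,0,0,0,0,0,-0.4],[0.02,0,0,0,0,0,-0.4],[0.015,0,0,0,0,0,-0.4],[0.005,0,0,0,0,0,-0.4],[0.002,0,0,0,0,0,-0.4],[0.002,0,0,0,0,0,-0.4],[0.002,0,0,0,0,0,-0.4]]
  ]
}}

```text
time_s: 12.05
position: [0.5398, -0.1168, 0.0391]
tool_rot: [[-0.193, 0.981, 0.0], [0.981, 0.193, -0.0], [-0.0, 0.0, -1.0]]
ft_force: [-0.1, -0.2, -0.0]
grip_width: 0.0259
gripper_force: 0.0
```

Call:
{"name": "send_rows", "arguments": {
  "deltas": [
    [[0.002,0,0,0,0,0,-0.4],[0.002,0,0,0,0,0,-0.4],[0.002,0,0,0,0,0,-0.4],[0.002,0,0,0,0,0,-0.4],[0.002,0,0,0,0,0,-0.4],[0.002,0,0,0,0,0,-0.4],[0.002,0,0,0,0,0,-0.4]]
  ]
}}

```text
time_s: 12.92
position: [0.5371, -0.1028, 0.0391]
tool_rot: [[-0.194, 0.981, 0.0], [0.981, 0.194, -0.0], [-0.0, 0.0, -1.0]]
ft_force: [-0.3, -2.4, -0.6]
grip_width: 0.0256
gripper_force: 1.3
```

```bash
cat >> h.py <<'E'
def bay():
    o=telemetry.observe();u=np.array([-.1942,.981]);v=np.array([-.981,-.1942]);q=o['position'][:2]-[.5125,.021]
    print('t',round(o['time_s'],2),'tcp X %.4f Y %.4f z %.4f'%(q@u,q@v,o['position'][2]),'push F %.2f'%(-o['ft_force'][:2]@u),'lat %.2f'%(o['ft_force'][:2]@v),'Fz %.2f'%o['ft_force'][2],'Tq',o['wrist_torque'].round(2))
E
python3 -c "
from h import *
bay()"
```

```text
t 12.93 tcp X -0.1263 Y -0.0001 z 0.0391 push F 2.26 lat 0.76 Fz -0.61 Tq [-0.39 -0.13  0.06]
```

Call:
{"name": "send_rows", "arguments": {
  "deltas": [
    [[0.003,0,0,0,0,0,-0.4],[0.003,0,0,0,0,0,-0.4],[0.003,0,0,0,0,0,-0.4],[0.003,0,0,0,0,0,-0.4],[0.003,0,0,0,0,0,-0.4],[0.003,0,0,0,0,0,-0.4]]
  ]
}}

```text
time_s: 13.68
position: [0.5335, -0.0849, 0.0391]
tool_rot: [[-0.194, 0.981, 0.0], [0.981, 0.194, -0.0], [-0.0, 0.0, -1.0]]
ft_force: [0.2, -2.2, -0.4]
grip_width: 0.0256
gripper_force: 1.3
```

Call:
{"name": "send_rows", "arguments": {
  "deltas": [
    [[0.003,0,0,0,0,0,-0.4],[0.003,0,0,0,0,0,-0.4],[0.003,0,0,0,0,0,-0.4],[0.003,0,0,0,0,0,-0.4],[0.003,0,0,0,0,0,-0.4],[0.003,0,0,0,0,0,-0.4],[0.003,0,0,0,0,0,-0.4],[0.003,0,0,0,0,0,-0.4],[0.003,0,0,0,0,0,-0.4],[0.003,0,0,0,0,0,-0.4]]
  ]
}}

```text
time_s: 14.92
position: [0.528, -0.0561, 0.0392]
tool_rot: [[-0.194, 0.981, 0.001], [0.981, 0.194, -0.001], [-0.001, 0.0, -1.0]]
ft_force: [1.2, -7.3, -2.0]
grip_width: 0.0256
gripper_force: 3.3
```

Call:
{"name": "send_rows", "arguments": {
  "deltas": [
    [[0.003,0,0,0,0,0,-0.4],[0.003,0,0,0,0,0,-0.4],[0.003,0,0,0,0,0,-0.4],[0.003,0,0,0,0,0,-0.4],[0.003,0,0,0,0,0,-0.4],[0.003,0,0,0,0,0,-0.4],[0.003,0,0,0,0,0,-0.4],[0.003,0,0,0,0,0,-0.4],[0.003,0,0,0,0,0,-0.4],[0.003,0,0,0,0,0,-0.4]]
  ]
}}

```text
time_s: 16.18
position: [0.5218, -0.0261, 0.0391]
tool_rot: [[-0.194, 0.981, -0.0], [0.981, 0.194, -0.0], [-0.0, -0.0, -1.0]]
ft_force: [0.9, -4.3, -0.8]
grip_width: 0.0254
gripper_force: 2.0
```

```bash
cat > b.py <<'E'
from h import *
from m2 import *
import sys
bay()
for n in('top','side'):
  k=n+sys.argv[1];d=snap(n,k);c=cloud(d);hsv=cv2.cvtColor(d['image'],cv2.COLOR_RGB2HSV)
  u=np.array([-.1942,.981]);v=np.array([-.981,-.1942]);q=c[...,:2]-[.5125,.021];X=q@u;Y=q@v
  m=(d['range_z']>0)&(X>-.15)&(X<.2)&(abs(Y)<.045)&(c[...,2]>.048)&(c[...,2]<.058)&(((hsv[...,0]>100)&(hsv[...,0]<125)&(hsv[...,1]>100))|(hsv[...,2]>125))&~((hsv[...,0]<20)&(hsv[...,1]>120))
  if m.sum()>20: print(k,m.sum(),cv2.minAreaRect(np.c_[X[m],Y[m]].astype(np.float32)*1000),'X',X[m].min(),X[m].max(),'Y',Y[m].min(),Y[m].max())
E
python3 b.py 3
```

```text
t 16.18 tcp X -0.0480 Y -0.0000 z 0.0391 push F 4.35 lat -0.05 Fz -0.80 Tq [-0.59 -0.18  0.01]
top3 263 ((36.11312484741211, -0.16707611083984375), (34.75712203979492, 53.666202545166016), 1.0828953981399536) X 0.01883064376088348 0.053381661786268644 Y -0.027168990149761513 0.02687875750168636
side3 177 ((-7.480934143066406, 15.44451904296875), (118.36064910888672, 50.64289855957031), 10.598276138305664) X -0.06114331098381913 0.05115744594589565 Y -0.019534320241224697 0.044763087372024224
```

Call:
{"name": "send_rows", "arguments": {
  "deltas": [
    [[0.003,0,0,0,0,0,-0.4],[0.003,0,0,0,0,0,-0.4],[0.003,0,0,0,0,0,-0.4],[0.003,0,0,0,0,0,-0.4],[0.003,0,0,0,0,0,-0.4],[0.003,0,0,0,0,0,-0.4],[0.003,0,0,0,0,0,-0.4],[0.003,0,0,0,0,0,-0.4],[0.003,0,0,0,0,0,-0.4],[0.003,0,0,0,0,0,-0.4]]
  ]
}}

```text
time_s: 17.52
position: [0.5161, 0.0034, 0.0391]
tool_rot: [[-0.194, 0.981, 0.0], [0.981, 0.194, -0.0], [-0.0, 0.0, -1.0]]
ft_force: [0.9, -4.7, 0.2]
grip_width: 0.0256
gripper_force: 2.2
```

Call:
{"name": "send_rows", "arguments": {
  "deltas": [
    [[0.003,0,0,0,0,0,-0.4],[0.003,0,0,0,0,0,-0.4],[0.003,0,0,0,0,0,-0.4],[0.003,0,0,0,0,0,-0.4],[0.003,0,0,0,0,0,-0.4],[0.003,0,0,0,0,0,-0.4],[0.003,0,0,0,0,0,-0.4],[0.003,0,0,0,0,0,-0.4]]
  ]
}}

```text
time_s: 18.52
position: [0.5114, 0.0269, 0.0391]
tool_rot: [[-0.194, 0.981, 0.0], [0.981, 0.194, 0.0], [-0.0, 0.0, -1.0]]
ft_force: [0.6, -4.6, -0.0]
grip_width: 0.0258
gripper_force: 2.3
```

Call:
{"name": "send_rows", "arguments": {
  "deltas": [
    [[0.003,0,0,0,0,0,-0.4],[0.003,0,0,0,0,0,-0.4],[0.003,0,0,0,0,0,-0.4],[0.003,0,0,0,0,0,-0.4],[0.003,0,0,0,0,0,-0.4],[0.003,0,0,0,0,0,-0.4],[0.003,0,0,0,0,0,-0.4],[0.003,0,0,0,0,0,-0.4]]
  ]
}}

```text
time_s: 19.52
position: [0.5067, 0.0505, 0.0391]
tool_rot: [[-0.194, 0.981, -0.0], [0.981, 0.194, -0.0], [-0.0, -0.0, -1.0]]
ft_force: [1.0, -5.1, 0.8]
grip_width: 0.0257
gripper_force: 2.4
```

```bash
python3 b.py 4
```

```text
t 19.52 tcp X 0.0300 Y -0.0001 z 0.0391 push F 5.20 lat -0.00 Fz 0.84 Tq [-0.68 -0.13  0.01]
top4 137 ((111.38200378417969, -1.5163345336914062), (41.45611572265625, 53.87104034423828), 2.877606153488159) X 0.08932786024758303 0.13139931078857295 Y -0.027801600592170097 0.02599969073870569
side4 132 ((78.8441162109375, 13.272106170654297), (100.67804718017578, 39.58995819091797), 14.911911964416504) X 0.03358740576033057 0.12950450039265465 Y -0.015285464013433642 0.028717157935562003
```

Front is at about 0.131, so the pad should be roughly 27 mm ahead. I'll slow down.

Call:
{"name": "send_rows", "arguments": {
  "deltas": [
    [[0.002,0,0,0,0,0,-0.4],[0.002,0,0,0,0,0,-0.4],[0.002,0,0,0,0,0,-0.4],[0.002,0,0,0,0,0,-0.4],[0.002,0,0,0,0,0,-0.4],[0.002,0,0,0,0,0,-0.4]]
  ]
}}

```text
time_s: 20.38
position: [0.5047, 0.062, 0.0394]
tool_rot: [[-0.194, 0.981, 0.001], [0.981, 0.194, -0.0], [-0.0, 0.001, -1.0]]
ft_force: [0.9, -5.2, 1.7]
grip_width: 0.0256
gripper_force: 3.4
```

Call:
{"name": "send_rows", "arguments": {
  "deltas": [
    [[0.001,0,0,0,0,0,-0.4],[0.001,0,0,0,0,0,-0.4],[0.001,0,0,0,0,0,-0.4],[0.001,0,0,0,0,0,-0.4],[0.001,0,0,0,0,0,-0.4],[0.001,0,0,0,0,0,-0.4]]
  ]
}}

```text
time_s: 21.12
position: [0.5035, 0.0678, 0.0394]
tool_rot: [[-0.194, 0.981, 0.001], [0.981, 0.194, -0.0], [-0.0, 0.001, -1.0]]
ft_force: [1.7, -4.9, 2.3]
grip_width: 0.0251
gripper_force: 3.4
```

Call:
{"name": "send_rows", "arguments": {
  "deltas": [
    [[0.001,0,0,0,0,0,-0.4],[0.001,0,0,0,0,0,-0.4],[0.001,0,0,0,0,0,-0.4]]
  ]
}}

```text
time_s: 21.5
position: [0.503, 0.0708, 0.0394]
tool_rot: [[-0.194, 0.981, 0.001], [0.981, 0.194, -0.0], [-0.0, 0.001, -1.0]]
ft_force: [1.2, -5.5, 3.3]
grip_width: 0.0256
gripper_force: 3.3
```

Call:
{"name": "send_rows", "arguments": {
  "deltas": [
    [[0.001,0,0,0,0,0,-0.4],[0.001,0,0,0,0,0,-0.4],[0.001,0,0,0,0,0,-0.4]]
  ]
}}

```text
time_s: 21.88
position: [0.5023, 0.0737, 0.0394]
tool_rot: [[-0.194, 0.981, 0.001], [0.981, 0.194, -0.0], [-0.0, 0.001, -1.0]]
ft_force: [1.9, -4.6, 4.1]
grip_width: 0.026
gripper_force: 2.8
```

```bash
python3 -c "
from h import *
bay()"
```

```text
t 21.88 tcp X 0.0537 Y -0.0003 z 0.0394 push F 4.92 lat -0.95 Fz 4.06 Tq [-0.76 -0.15  0.05]
```

```bash
python3 b.py 5; python3 -c "
from h import *
a=load('top5')['image'][:,:,::-1][255:345,245:365];b=load('side5')['image'][:,:,::-1][180:290,190:310]
a=cv2.resize(a,(540,405),interpolation=2);b=cv2.resize(b,(480,440),interpolation=2)
b=cv2.resize(b,(400,367));a=cv2.resize(a,(400,300))
o=np.zeros((367,800,3),np.uint8);o[:300,:400]=a;o[:,400:]=b;cv2.imwrite('pics/c5.png',o)
"
```

```text
t 21.88 tcp X 0.0537 Y -0.0003 z 0.0394 push F 4.92 lat -0.95 Fz 4.06 Tq [-0.76 -0.15  0.05]
top5 97 ((149.2969970703125, -1.0223369598388672), (54.25054931640625, 14.045232772827148), 85.33927154541016) X 0.1401346823441264 0.15501031924443173 Y -0.02772443026985289 0.026192988453212267
side5 129 ((75.02775573730469, 4.136508941650391), (157.06646728515625, 41.43605041503906), 16.693138122558594) X -0.0013246043565697417 0.15311712166531175 Y -0.02279504126196331 0.028222836707376794
```

View pics/c5.png

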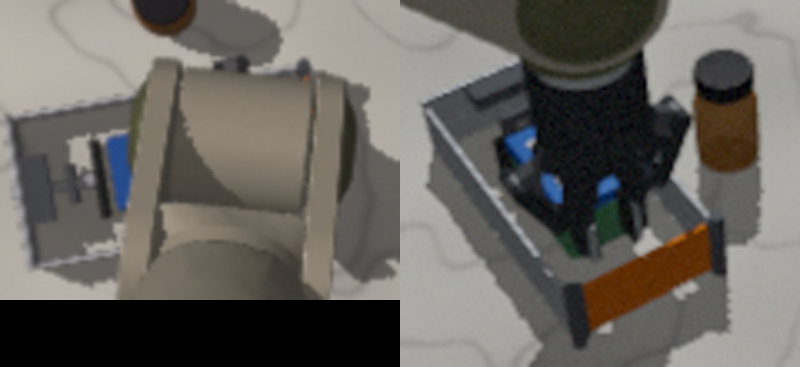

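```bash
python3 -c "
from h import *
from m2 import *
u=np.array([-.1942,.981]);v=np.array([-.981,-.1942])
for k in('side2','side4','side5','top4','top5'):
  d=load(k);c=cloud(d);h=cv2.cvtColor(d['image'],cv2.COLOR_RGB2HSV);q=c[...,:2]-[.5125,.021];X=q@u;Y=q@v
  m=(d['range_z']>0)&(abs(Y)<.03)&(X<.16)&(X>-.13)&(c[...,2]>.04)&(c[...,2]<.065)&(h[...,0]>104)&(h[...,0]<122)&(h[...,1]>170)&(h[...,2]>90)
  if m.sum()<15: continue
  x=X[m];z=c[...,2][m];y=Y[m];e=np.percentile(x,[20,80])
  print(k,m.sum(),'rear x,z',x[x<=e[0]].mean(),z[x<=e[0]].mean(),'front',x[x>=e[1]].mean(),z[x>=e[1]].mean())
"
```

```text
side2 50 rear x,z -0.11982914795519925 0.0507064743777366 front -0.04263906387455042 0.04996973133680164
side4 59 rear x,z 0.05245242751282267 0.0502204925964759 front 0.12619864977344306 0.04993031418714791
side5 66 rear x,z 0.07349409870972481 0.05055855900190941 front 0.14952644561725012 0.049397434829047425
top4 82 rear x,z 0.11932166511428459 0.05197461384953931 front 0.1282332521963741 0.05124211283747443
top5 77 rear x,z 0.14333162398815405 0.05254510856155715 front 0.15243671592063218 0.05070871656005081
```

Box is flat, both flaps are already shut behind the hand, and the front is just short of the pad. Continuing in small steps.

Call:
{"name": "send_rows", "arguments": {
  "deltas": [
    [[0.001,0,0,0,0,0,-0.4],[0.001,0,0,0,0,0,-0.4],[0.001,0,0,0,0,0,-0.4]]
  ]
}}

```text
time_s: 22.35
position: [0.5018, 0.0767, 0.0393]
tool_rot: [[-0.194, 0.981, 0.001], [0.981, 0.194, -0.0], [-0.0, 0.001, -1.0]]
ft_force: [0.9, -6.1, 3.7]
grip_width: 0.0257
gripper_force: 2.7
```

Call:
{"name": "send_rows", "arguments": {
  "deltas": [
    [[0.001,0,0,0,0,0,-0.4],[0.001,0,0,0,0,0,-0.4]]
  ]
}}

```text
time_s: 22.6
position: [0.5014, 0.0786, 0.0393]
tool_rot: [[-0.194, 0.981, 0.001], [0.981, 0.194, -0.0], [-0.0, 0.001, -1.0]]
ft_force: [1.3, -5.0, 3.7]
grip_width: 0.0256
gripper_force: 2.7
```

Call:
{"name": "send_rows", "arguments": {
  "deltas": [
    [[0.001,0,0,0,0,0,-0.4],[0.001,0,0,0,0,0,-0.4]]
  ]
}}

```text
time_s: 22.85
position: [0.501, 0.0806, 0.0393]
tool_rot: [[-0.194, 0.981, 0.001], [0.981, 0.194, -0.0], [-0.0, 0.0, -1.0]]
ft_force: [0.8, -5.8, 4.9]
grip_width: 0.0255
gripper_force: 2.7
```

```bash
python3 -c "
from h import *
bay()"
```

```text
t 22.85 tcp X 0.0607 Y -0.0003 z 0.0393 push F 5.86 lat 0.30 Fz 4.85 Tq [-0.77 -0.14  0.01]
```

Call:
{"name": "send_rows", "arguments": {
  "deltas": [
    [[0.001,0,0,0,0,0,-0.4],[0.001,0,0,0,0,0,-0.4]]
  ]
}}

```text
time_s: 23.1
position: [0.5006, 0.0825, 0.0393]
tool_rot: [[-0.194, 0.981, 0.001], [0.981, 0.194, -0.0], [-0.001, 0.001, -1.0]]
ft_force: [0.9, -6.7, 3.4]
grip_width: 0.026
gripper_force: 3.4
```

Call:
{"name": "send_rows", "arguments": {
  "deltas": [
    [[0.001,0,0,0,0,0,-0.4],[0.001,0,0,0,0,0,-0.4]]
  ]
}}

```text
time_s: 23.35
position: [0.5003, 0.0842, 0.0393]
tool_rot: [[-0.194, 0.981, 0.001], [0.981, 0.194, -0.001], [-0.001, 0.001, -1.0]]
ft_force: [1.7, -8.4, 3.6]
grip_width: 0.0258
gripper_force: 4.3
```

```bash
python3 -c "
from h import *
bay()"
```

```text
t 23.35 tcp X 0.0643 Y -0.0003 z 0.0393 push F 8.58 lat 0.01 Fz 3.57 Tq [-1.21 -0.19  0.02]
```

The pad is giving, about 3 mm so far. I'll go 3.5 mm further.

Call:
{"name": "send_rows", "arguments": {
  "deltas": [
    [[0.001,0,0,0,0,0,-0.4],[0.001,0,0,0,0,0,-0.4]]
  ]
}}

```text
time_s: 23.6
position: [0.5001, 0.0859, 0.0393]
tool_rot: [[-0.194, 0.981, 0.001], [0.981, 0.194, -0.001], [-0.002, 0.001, -1.0]]
ft_force: [0.8, -10.6, 4.0]
grip_width: 0.0258
gripper_force: 5.3
```

Call:
{"name": "send_rows", "arguments": {
  "deltas": [
    [[0.001,0,0,0,0,0,-0.4],[0.0005,0,0,0,0,0,-0.4],[0,0,0,0,0,0,-0.4],[0,0,0,0,0,0,-0.4]]
  ]
}}

```text
time_s: 24.1
position: [0.4998, 0.0872, 0.0393]
tool_rot: [[-0.194, 0.981, 0.001], [0.981, 0.194, -0.001], [-0.002, 0.001, -1.0]]
ft_force: [2.2, -10.5, 3.7]
grip_width: 0.0254
gripper_force: 5.5
```

```bash
python3 -c "
from h import *
bay()"
```

```text
t 24.1 tcp X 0.0674 Y -0.0004 z 0.0393 push F 10.72 lat -0.11 Fz 3.67 Tq [-1.57 -0.27  0.06]
```

Call:
{"name": "send_rows", "arguments": {
  "deltas": [
    [[-0.001,0,0,0,0,0,-0.4],[-0.001,0,0,0,0,0,-0.4],[-0.001,0,0,0,0,0,-0.4],[-0.001,0,0,0,0,0,-0.4],[-0.001,0,0,0,0,0,-0.4],[-0.001,0,0,0,0,0,-0.4],[-0.002,0,0,0,0,0,-0.4],[-0.003,0,0,0,0,0,-0.4],[-0.004,0,0,0,0,0,-0.4],[-0.004,0,0,0,0,0,-0.4],[0,0,0,0,0,0,-0.4]]
  ]
}}

```text
time_s: 25.48
position: [0.5031, 0.069, 0.0391]
tool_rot: [[-0.193, 0.981, 0.0], [0.981, 0.193, -0.0], [-0.0, 0.0, -1.0]]
ft_force: [-0.9, -0.0, -0.7]
grip_width: 0.0258
gripper_force: 0.0
```

Call:
{"name": "send_rows", "arguments": {
  "deltas": [
    [[0,0,-0.003,0,0,0,-0.4],[0,0,-0.01,0,0,0,-0.4],[0,0,-0.02,0,0,0,-0.4],[0,0,-0.03,0,0,0,-0.4],[0,0,-0.04,0,0,0,-0.4],[0,0,-0.04,0,0,0,-0.4],[0,0,-0.03,0,0,0,-0.4],[-0.05,0,0,0,0,0,-0.4],[-0.06,0,0,0,0,0,-0.4],[-0.06,0,0,0,0,0,-0.4],[-0.06,0,0,0,0,0,-0.4],[-0.04,0,0,0,0,0,-0.4]]
  ]
}}

```text
time_s: 26.98
position: [0.5553, -0.1979, 0.2127]
tool_rot: [[-0.192, 0.981, 0.0], [0.981, 0.192, -0.0], [-0.001, 0.0, -1.0]]
ft_force: [-0.1, 1.4, -0.6]
grip_width: 0.0256
gripper_force: 0.0
```

Call:
{"name": "send_rows", "arguments": {
  "deltas": [
    [[0,0,0,0,0,0,-0.4],[0,0,0,0,0,0,-0.4],[0,0,0,0,0,0,-0.4],[0,0,0,0,0,0,-0.4]]
  ]
}}

```text
time_s: 27.48
position: [0.5553, -0.1945, 0.2124]
tool_rot: [[-0.195, 0.981, 0.0], [0.981, 0.195, -0.0], [-0.0, 0.0, -1.0]]
ft_force: [-0.1, -0.4, 0.1]
grip_width: 0.026
gripper_force: 0.0
```

```bash
python3 b.py 6; python3 -c "
from h import *
a=load('top6')['image'][:,:,::-1][255:345,245:365];b=load('side6')['image'][:,:,::-1][180:290,190:310]
a=cv2.resize(a,(400,300),interpolation=2);b=cv2.resize(b,(400,367),interpolation=2)
o=np.zeros((367,800,3),np.uint8);o[:300,:400]=a;o[:,400:]=b;cv2.imwrite('pics/c6.png',o)
"
```

```text
t 27.48 tcp X -0.2198 Y -0.0002 z 0.2124 push F 0.38 lat 0.16 Fz 0.06 Tq [ 0.03  0.02 -0.  ]
top6 746 ((82.1863784790039, 1.7485504150390625), (167.22756958007812, 67.7879638671875), 0.029123082756996155) X -0.001444625990032479 0.1657917521191449 Y -0.032187803996437954 0.03560002872915274
side6 631 ((81.43772888183594, 0.5237274169921875), (56.354915618896484, 165.29205322265625), 89.6772232055664) X -0.001257113099806422 0.16413224449669195 Y -0.027745964385911433 0.028680458189719878
```

View pics/c6.png

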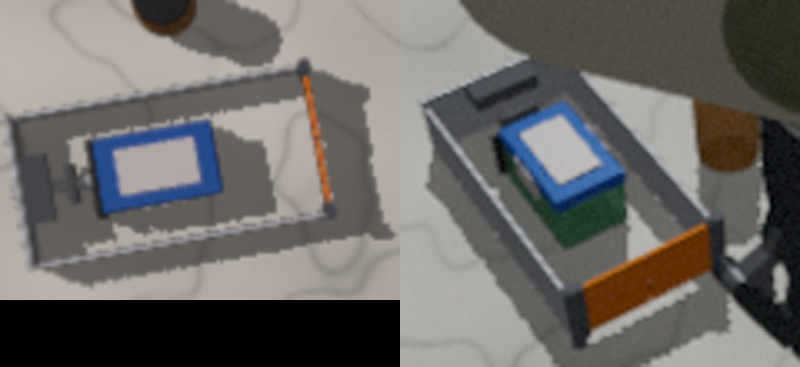

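The picture shows the box flat and square against the black pad (about (95,175)), both orange flaps shut at about (317,145), and the hand clear. Handing in.

```bash
python3 -c "
from rig import env
print(env.close_job())"
```

```text
the job is handed in; nothing more can be done
None
```

The job is handed in: the last pictures show the glass box flat against the rubber pad, which I had pressed in about 6 mm at roughly 11 N, with both flaps shut behind it, the hand clear, and nothing else moved by the arm.

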